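# Shut the chess-piece case by tucking its flap beneath the lip

### The arm

A 7-joint arm with a two-finger parallel gripper is mounted at the origin on the work surface. World frame = base frame: x ahead of the robot, y to its left, z up, the work surface at z = 0. Lengths are in mm, angles in rad, forces in N, time in s.
With the tool pointing down it reaches from about 400 to 875 mm from the base axis. Payload 19.3 kg.
Tool frame: the origin (TCP) lies at the very end of the fingers, on their centre line; the grasp point (between the pads) lies 19 mm behind it (grip_point_offset is the z of the grasp point in the tool frame, in mm); z points along the fingers, x is the direction in which the jaws open and shut, and the axes are right-handed (so a half turn about z gives the same grasp; the last joint's range is limited). The gripper opens to 85 mm and grips with 20 to 120 N. Pads are 22 mm wide; open, the fingers measure 114 mm over their backs; the gripper's body (76 mm by 85 mm) begins 54 mm behind the grasp point. The pads swing forward as they close: fully open they stand 13 mm farther back than shut.
Start: joints at [1.255, 0.521, -0.036, 1.599, 0.021, 1.021, -0.113], TCP at [152.055, -606.213, 231.291] pointing down, gripper open.
Joint ranges: [-2.91, 2.91], [-0.3, 2.13], [-1.5, 1.42], [0.17, 2.43], [-1.26, 4.41], [0.16, 1.93], [-2.52, 2.52]. Speed limits (rad/s): [1.89, 1.89, 2.39, 2.39, 3.01, 3.01, 3.01].

### API

Orientations are given as a 3x3 rotation matrix whose columns are the frame's x, y, z axes.
In Python, from workcell import movep, movel, goto_joints, open_gripper, clamp, wait, inverse_kinematics, read_state, camera, PlanningError, finish_job, grip_point_offset gives the robot as it stands. Calls block until the motion is done:
- movep(position, orientation): joint-space move of the TCP to a pose.
- movel(position, frame=None, max_speed=150, guard=None): straight line of the TCP; frame=None keeps the orientation; max_speed is the mean speed in mm/s. With guard (N) it stops when the force on the tool has changed by that much, and returns True; else False.
- goto_joints(angles): joint-space move.
- open_gripper() and clamp(): open the fingers fully, or close them until they stop; the grip force is fixed at half the most.
- wait(seconds).
- inverse_kinematics(position, orientation): joint angles nearest the present ones, or None.
- read_state(): the state.
- camera(name): name is "scene" or "top"; returns a dict with "image" (400x640x3 uint8, blue, green, red), "range_z" (400x640 float32, mm along the optical axis (not along the pixel's ray), 0 where there is no reading), "fx", "fy", "cx", "cy" (pixels), "cam_to_world" (4x4, takes a point from camera to world coordinates). Camera axes: x right, y up, looking along -z (the intrinsics and any distortion apply to the point x, -y, -z); pixel columns grow to the right and rows downward; lengths in mm; the calibration is good to about 2 mm. A picture is of the moment at which its call begins.
A pose or a line that the arm cannot do raises PlanningError and nothing moves.
- finish_job(): hands the job in, once; it reports no verdict.
The state is a dict: "time": time; "qpos": joint angles; "qvel": joint speeds; "joint_efforts": joint torques, N m; "eef_pos": TCP position; "tool_rot": TCP orientation; "ft_force": force on the tool from outside, world axes, zero at the start; "torque": the same for the moment, N m; "finger_gap": finger opening in mm.
Only numpy, scipy, OpenCV 4.12 (cv2) and the standard library are available. Lean on these libraries where they do the work, as an engineer would, in place of code of your own. Each camera call takes 0.05 s, during which the arm holds its last target. There are 200 camera calls.

### The job

Shut the chess-piece case: with the fingertips on the outer face of its raised flap, fold the flap down over the box until its free edge is below the retaining lip, then push it along so that the edge slides fully home beneath the lip and the flap stays shut when you let go. Only push on the flap, gently; do not pinch it or touch its inner face, and leave the knights, the bell and everything else on the table as they stand.

Things in the scene. Friction and masses are not known exactly. Their poses are not given: they have to be found in the camera images.
- case: Grey plastic open box, 160 long (x), 124 wide (y), side walls 50 high, fixed; pawns lie inside. Origin: centre of the underside; z up; x points from the flap's hinge end (x=-80, end wall 36 high) to the lip end (x=+80). The flap's hinge pin lies along y, 46 above the table, at x = -60 mm plus joint runner.
- runner (a joint): How far (m) the flap and its pin have slid in the case's slots towards the lip (case +x): 0 to 0.022, starts at 0 to 0.003. Sliding takes about 3.5 N; it stays where left. The flap's edge is under the lip only beyond 0.008; 0.022 is fully home, at the end stop.
- flap (a joint): Flap angle about its pin (rad): 0 level over the box, 1.57 upright; starts at 1.15 to 1.55, outer face towards the hinge end. A light spring (0.06 N m/rad, rest at 1.35) raises it again if let go before it is tucked. It can be pressed into the box to -0.2; tucked and let go it rests against the lip's underside at about 0.03 to 0.05.
- flap_face: Outer skin of the white flap, 100 wide (y), 4 to 100 mm from the pin (x, pin to free edge). Origin on the pin at mid width; z is the outward normal, up when level; outer surface at z=2.5 mm. A 90 wide finger ledge crosses it: its step faces the pin at x=66, 6.5 high, and a ramp falls away beyond. A fingertip between pin and ledge, pushed towards the lip, catches the ledge and slides the flap.
- flap_liner: Inner skin of the flap, 1.8 thick, 86 by 90, on the side that faces the box when shut. Origin and axes as flap_face. Not to be touched.
- flap_edge (a point): Middle of the flap's free edge, 100 mm from the pin.
- ledge_foot (a point): Middle of the foot of the ledge's step, on the outer surface, 66 mm from the pin.
- lip_edge (a point): Middle of the lower front edge of the retaining lip: a fixed bridge 124 wide, 32 deep (case x = 48 to 80 mm), 5 thick, its underside 52 mm above the table. This point is at case x = 48 mm, and the flap's edge has to pass under it.
- knight_a: Light wooden chess knight, 73 high, base 32 across, loose, origin under its base; stands beside the case's hinge end on its +y side. Leave alone.
- knight_b: Dark wooden chess knight, same size, loose; stands beside the case on its -y side. Leave alone.
- sugar_bowl: Steel sugar bowl with closed lid, 92 across, 120 over the handles, 89 high, loose, origin under its base. Leave alone.
- mug: White mug, 80 across, 92 high, loose. Leave alone.
- bell: White plastic desk bell, 80 across, 38 high to its dome, black button on top to 48, fixed. Leave alone.
- bell_button (a joint): Travel (m) of the bell's button: 0 up, 0.005 down. Do not press.
Mind the look-alikes: they are no part of the job. Leave any blue, green or yellow look-alike of the case alone.

How it is judged (in metres and radians):
On the way, in this order (a step that is already met when the one before it is completed fails the run):
1. the flap is folded down level, not yet pushed along under the lip (value of joint flap below 0.06 rad and value of joint runner below 0.01 m), for 0.02 s.
2. the flap's edge is slid home beneath the lip (value of joint flap below 0.07 rad and value of joint runner above 0.017 m), for 0.1 s.
At the end, for the whole second after the job is handed in: The flap lies shut by itself (within 0.07 rad of level, not pressed in more than 0.05), slid at least 17 of its 22 mm towards the lip, its free edge at least 8 mm beneath the lip (all of step 2 and value of joint flap above -0.05 rad and x of flap_edge in the frame of lip_edge above 0.008 m and z of flap_edge in the frame of lip_edge below 0.001 m); the robot touches nothing.
It fails at once if the flap is pinched or touched on its inner face (contact force between the fingers and flap_liner above 0.5 N).
It fails at once if the flap is squeezed or pressed with more than 45 N (contact force between the fingers and flap_face above 45 N).
It fails at once if a knight is moved, lifted or tipped (distance of any of knight_a, knight_b from where it was at the start of the episode above 0.015 m or angle between any of knight_a, knight_b's own z axis and vertical above 0.3 rad).
It fails at once if the sugar bowl or the mug is moved (distance of any of sugar_bowl, mug from where it was at the start of the episode above 0.015 m).
It fails at once if the bell is rung (value of joint bell_button above 0.003 m).
It also fails if it takes over 38 s, if anything falls off the work surface, if the arm or the gripper's body presses on something with over 40 N, if the wrist force passes 120 N, or if a joint passes its speed limit or range.

## Working session

There is one attempt and no reset: what is moved stays moved. The work goes in short steps, each a Python script; the robot and the scene stay as the last script left them, time stands still between calls to the robot, and variables do not carry over. Pictures are saved under pics/ and viewed, about 8 in all and at most 12, crops included, and the job is handed in when it is done.

```bash
mkdir -p pics; ls; python3 - <<'E'
from workcell import *
import cv2,numpy as np
for n in("scene","top"):
    c=camera(n); cv2.imwrite(f"pics/{n}0.png",c["image"]); np.savez(f"{n}0.npz",**c)
    print(n,c["fx"],c["fy"],c["cx"],c["cy"],[k for k in c]);print(c["cam_to_world"].round(3))
print(read_state(),grip_point_offset)
E
```

```text
pics
scene 497.6883030611982 497.6883030611982 315.37175903265745 201.87076501337674 ['image', 'range_z', 'fx', 'fy', 'cx', 'cy', 'cam_to_world']
[[ 7.950000e-01 -3.500000e-01  4.960000e-01  1.111981e+03]
 [ 6.070000e-01  4.610000e-01 -6.480000e-01 -8.172510e+02]
 [-2.000000e-03  8.160000e-01  5.780000e-01  7.575960e+02]
 [ 0.000000e+00  0.000000e+00  0.000000e+00  1.000000e+00]]
top 393.82357522353516 393.82357522353516 320.8673688098707 205.032793736515 ['image', 'range_z', 'fx', 'fy', 'cx', 'cy', 'cam_to_world']
[[ 8.000000e-03  9.950000e-01 -1.030000e-01  3.857010e+02]
 [-1.000000e+00  7.000000e-03 -1.400000e-02 -7.245800e+01]
 [-1.400000e-02  1.030000e-01  9.950000e-01  1.123201e+03]
 [ 0.000000e+00  0.000000e+00  0.000000e+00  1.000000e+00]]
{'time': 0.1, 'qpos': array([ 1.25484217,  0.52193383, -0.0363222 ,  1.59992292,  0.02118237,
        1.02106054, -0.11280328]), 'qvel': array([ 0.00146159, -0.00019421,  0.00093626, -0.00161872, -0.00051627,
        0.00026224,  0.0007843 ]), 'joint_efforts': array([ 5.20924194e-03, -9.28483057e+01,  1.98513642e+00, -3.70532906e+01,
        1.82589737e-02,  5.32791310e-03,  3.14546844e-05]), 'eef_pos': array([ 151.95959584, -605.96196578,  230.80620513]), 'tool_rot': array([[ 2.43260093e-01, -9.69961056e-01, -2.77886444e-04],
       [-9.69960641e-01, -2.43260246e-01,  8.98500500e-04],
       [-9.39109218e-04,  5.09695982e-05, -9.99999558e-01]]), 'ft_force': array([-0.09534647,  0.18176277,  1.09062041]), 'torque': array([ 0.01967228, -0.02209037,  0.0228504 ]), 'finger_gap': 85.6287563888793} -18.700000000000003
```

View pics/scene0.png

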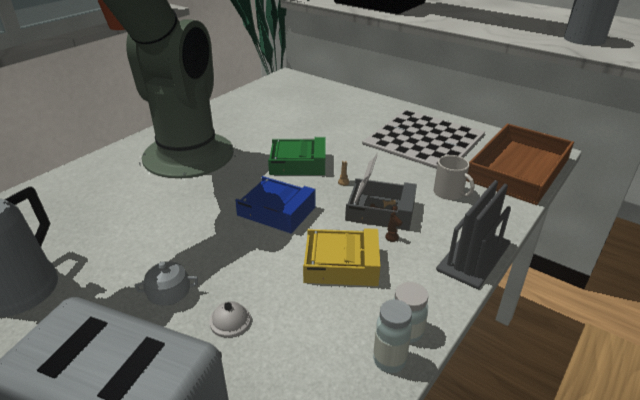

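View pics/top0.png

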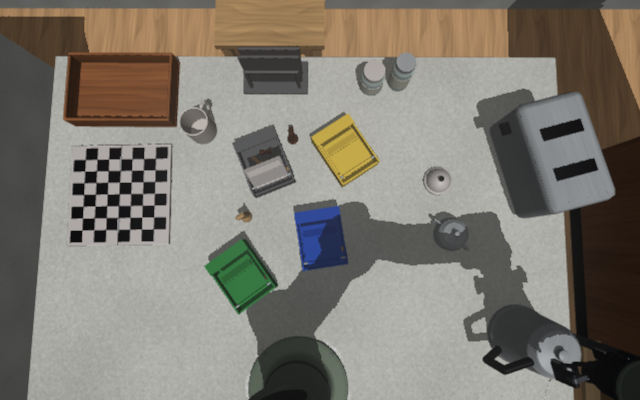

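The grey case is at top pixel (265,160) and scene pixel (382,200). Its look-alikes are green (241,273), blue (321,237) and yellow (345,150) in the top picture. Only the grey one has the raised white flap, with the light knight at (243,213) and the dark one at (292,133). I'll confirm that in a crop and measure.

```bash
cat > h.py <<'E'
import numpy as np,cv2
def cloud(c):
    z=c["range_z"].astype(float); v,u=np.mgrid[:400,:640]
    P=np.stack([(u-c["cx"])/c["fx"]*z,-(v-c["cy"])/c["fy"]*z,-z],-1)
    T=c["cam_to_world"]; W=P@T[:3,:3].T+T[:3,3]; W[z==0]=np.nan; return W
def proj(c,p):
    T=c["cam_to_world"]; q=(np.atleast_2d(p)-T[:3,3])@T[:3,:3]
    return np.stack([c["cx"]+c["fx"]*q[:,0]/-q[:,2],c["cy"]-c["fy"]*q[:,1]/-q[:,2]],-1)
E
python3 - <<'E'
from h import *
ims=[]
for n,(u0,v0) in dict(top=(225,115),scene=(335,140)).items():
    c=dict(np.load(n+"0.npz")); W=cloud(c)
    im=c["image"][v0:v0+110,u0:u0+85]; ims.append(cv2.resize(im,None,fx=4.6,fy=4.6,interpolation=cv2.INTER_CUBIC))
    print(n,"table z",np.nanmedian(W[...,2][(W[...,0]>300)&(W[...,0]<900)&(abs(W[...,1])<400)]))
    R=W.reshape(-1,3);G=c["image"].reshape(-1,3).astype(int)
    # grey walls 40..62 high
    m=(np.ptp(G,axis=1)<25)&(R[:,2]>44)&(R[:,2]<62)
    U=(np.arange(256000)%640);V=np.arange(256000)//640
    m&=(U>=u0)&(U<u0+85)&(V>=v0)&(V<v0+110)
    P=R[m]; print(m.sum(),P.min(0),P.max(0),cv2.minAreaRect(P[:,:2].astype(np.float32)),np.histogram(P[:,2],9,(44,62))[0])
    f=(np.ptp(G,axis=1)<25)&(R[:,2]>66)&(U>=u0)&(U<u0+85)&(V>=v0)&(V<v0+110)
    print(f.sum(),R[f].min(0) if f.any() else'',R[f].max(0) if f.any() else'')
cv2.imwrite("pics/crop1.png",np.hstack(ims))
E
```

```text
top table z -0.30773370089400487
879 [453.88854459  15.98727746  44.06136906] [715.77071096 191.71383707  61.95330952] ((585.613037109375, 102.88572692871094), (257.2640380859375, 170.37547302246094), 2.4863061904907227) [ 29  82  83  74 119 231 168  71  22]
663 [550.57285996  23.68670767  66.00299238] [693.99472285 140.73740047 142.23720995]
scene table z 1.4593752575189
842 [463.14881197  13.40090342  44.00579719] [716.89993607 189.85269139  61.99466789] ((593.6146240234375, 87.22454833984375), (238.2617645263672, 178.07199096679688), 9.421439170837402) [ 85  86 116  92  36  83 205 121  18]
221 [462.00368452  18.04613177  66.2242125 ] [696.56493759 155.70383466 143.2852235 ]
```

View pics/crop1.png

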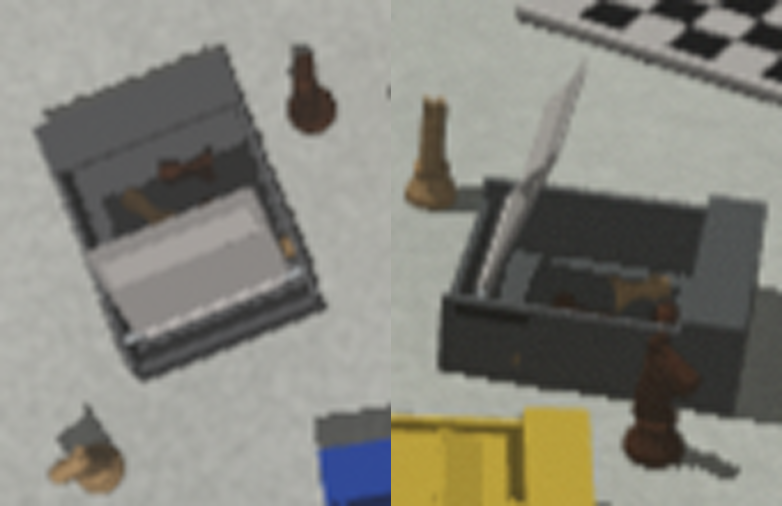

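The crop confirms it: grey case, white flap raised from hinge pin (130,340)-(300,270), lip front edge (75,170)-(240,105), and the light knight by the hinge on +y. Next I'll fit the case pose and flap angle.

```bash
cat > fit.py <<'E'
from h import *
from scipy.optimize import minimize
c=dict(np.load("top0.npz"));W=cloud(c);s=dict(np.load("scene0.npz"));WS=cloud(s)
def comp(c,W,seed,box):
    G=c["image"].astype(int);m=(np.ptp(G,axis=2)<14)&(G.max(2)<115)&(W[...,2]>25)&(W[...,2]<64)
    k=np.zeros_like(m);u0,u1,v0,v1=box;k[v0:v1,u0:u1]=1
    n,l,st,_=cv2.connectedComponentsWithStats((m&k).astype(np.uint8));i=1+np.argmax(st[1:,4]);return l==i
m=comp(c,W,None,(228,302,118,205)); ms=comp(s,WS,None,(340,420,170,228))
for n,P in(("top",W[m]),("scene",WS[ms])):
    print(n,len(P),cv2.minAreaRect(P[:,:2].astype(np.float32)))
# lip top : z 53..62
for n,P in(("top",W[m]),("scene",WS[ms])):
    P=P[(P[:,2]>54)&(P[:,2]<62)];print(n,'lip',len(P),P.mean(0),cv2.minAreaRect(P[:,:2].astype(np.float32)))
cv2.imwrite("pics/m.png",np.hstack([m,ms]).astype(np.uint8)*255)
# flap: bright pixels
G=c["image"].astype(int);u0,u1,v0,v1=235,300,145,200
f=np.zeros_like(m);f[v0:v1,u0:u1]=1;f&=(G.min(2)>120)&(W[...,2]>50);P=W[f]
ctr=np.median(P,0);
for _ in range(5):
    U,S,V=np.linalg.svd(P-P.mean(0),full_matrices=False);d=(P-P.mean(0))@V[2];P=P[abs(d)<4]
n=V[2]*np.sign(V[2][2]);print("flap",len(P),"n",n,"tilt",np.arccos(n[2]),"azim of +x",np.degrees(np.arctan2(-n[1],-n[0])),P.min(0),P.max(0),P.mean(0))
E
python3 fit.py
```

```text
top 766 ((618.650146484375, 104.97321319580078), (161.37875366210938, 123.7816390991211), 22.472434997558594)
scene 1370 ((626.2589111328125, 82.89918518066406), (159.85812377929688, 167.21946716308594), 22.531972885131836)
top lip 397 [677.28579806 128.51645754  56.26400067] ((677.627685546875, 128.87733459472656), (32.79225158691406, 120.48788452148438), 22.05401611328125)
scene lip 378 [679.16729531 118.96828844  57.24939702] ((637.0162353515625, 85.69905090332031), (138.1048126220703, 164.69004821777344), 22.835798263549805)
flap 619 n [-0.87770479 -0.35201521  0.32514551] tilt 1.2396307351398934 azim of +x 21.853911248267032 [545.6299311   31.92042873  50.02171351] [605.91893486 140.73740047 142.23720995] [578.37305785  88.10883633  97.21412194]
```

```bash
cat >> h.py <<'E'
yaw=np.radians(22.4);cx_=np.array([np.cos(yaw),np.sin(yaw),0]);cy_=np.array([-np.sin(yaw),np.cos(yaw),0]);Z=np.array([0,0,1.])
C0=np.array([618.7,105.,0])
def case(x,z,y=0): return C0+x*cx_+y*cy_+z*Z
def tip(th,r,dx=-11,run=1.5,h=2.5):  # TCP so that the front bottom edge touches outer face
    x=-60+run+r*np.cos(th)-h*np.sin(th); return case(x+dx,46+r*np.sin(th)+h*np.cos(th))
Rt=np.stack([-cy_,-cx_,-Z],1)
Ru=np.stack([cy_,cx_,-Z],1)
E
python3 - <<'E'
from h import *
from workcell import *
c=dict(np.load("top0.npz"));W=cloud(c);r=np.hypot(W[...,0],W[...,1]);a=np.degrees(np.arctan2(W[...,1],W[...,0]))
for lo in range(-80,25,15):
    m=(a>lo)&(a<lo+15)&(r>450)&(r<800);print(lo,np.nanmax(np.where(m,W[...,2],np.nan)))
for R in(Rt,Ru):
    for p in(case(-130,250),tip(1.35,45,-35),tip(-.05,45),case(40,46)): print(np.linalg.det(R).round(2),inverse_kinematics(p,R))
E
```

```text
-80 480.50090355971383
-65 196.3185111113644
-50 194.64119124889294
-35 49.232469076684765
-20 61.76786302655728
-5 141.76452506078067
10 142.2372099513119
1.0 [ 0.30998077  0.36851134 -0.688712    1.87151969  0.27590409  0.9980258
 -1.67698207]
1.0 [ 0.07848363  0.62270995 -0.44205619  1.91022146  0.39982252  0.69578858
 -1.78204279]
1.0 [-0.01687071  0.75086097 -0.35250537  1.7688072   0.37935622  0.68940238
 -1.75788102]
1.0 [-0.05287612  0.82616628 -0.34514677  1.58839636  0.35779452  0.79007446
 -1.72902642]
1.0 [ 0.66900829  0.58158355 -1.26779518  1.85700358  0.60680018  1.16674017
  1.15155273]
1.0 [ 0.4772275   0.84183477 -1.07335762  1.89058296  0.89972917  0.99170639
  0.94862703]
1.0 [ 0.40985733  0.99865294 -1.07540678  1.74587052  1.0109831   1.06115315
  0.92370724]
1.0 [ 0.33818893  1.06581062 -1.07568938  1.56531596  1.00776298  1.144871
  0.98976101]
```

```bash
python3 - <<'E'
from h import *
from workcell import *
s=read_state();p=s["eef_pos"].copy();p[2]=320;movel(p)
clamp()
movep(case(-125,260),Rt)
st=tip(1.4,45,-35)
movel(st+np.array([0,0,60]));movel(st)
s=read_state();print(s["time"],s["eef_pos"],st,s["ft_force"],s["finger_gap"],s["tool_rot"].round(3))
c=camera("scene");cv2.imwrite("pics/s1.png",cv2.resize(c["image"][110:240,300:460],None,fx=4.5,fy=4.5,interpolation=cv2.INTER_CUBIC))
E
```

```text
5.7333 [537.36049874  71.56695002  91.53647102] [537.04862191  71.3457305   90.77015571] [ 1.14167838e+00 -6.76907234e-04  4.34144106e-01] -0.06889792608176849 [[ 0.381 -0.924  0.001]
 [-0.924 -0.381  0.   ]
 [ 0.    -0.001 -1.   ]]
```

View pics/s1.png

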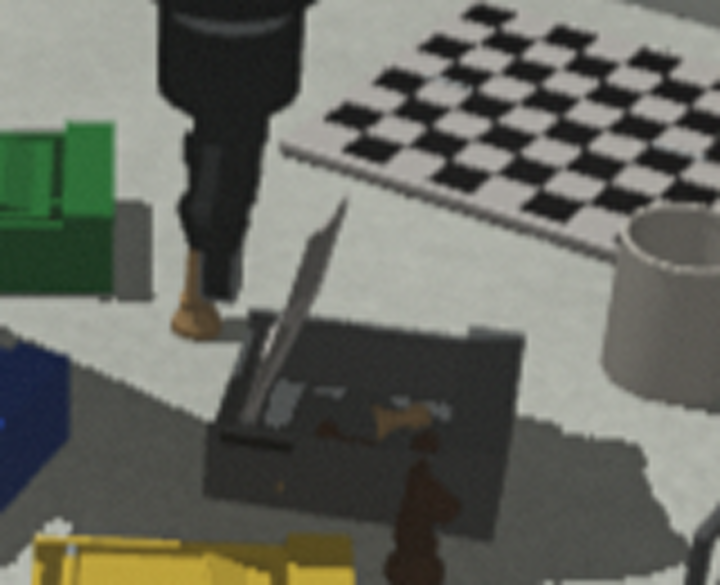

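The closed fingers stand behind the flap's outer face, tip at about (220,300), clear of the knight. Now I fold the flap down along the arc.

```bash
python3 - <<'E'
from h import *
from workcell import *
for th in [1.2,1.0,.8,.6,.4,.2,.07]:
    g=movel(tip(th,45+7*(1.2-th)/1.2),max_speed=70,guard=15)
    s=read_state();print(th,g,s["eef_pos"].round(1),s["ft_force"].round(1))
    if g: break
else:
    p=tip(0,52);p[2]=46; print(movel(p,max_speed=30,guard=15))
s=read_state();print(s["time"],s["eef_pos"].round(1),s["ft_force"].round(1))
for n in("scene","top"): 
    c=camera(n);np.savez(n+"1.npz",**c)
    im=c["image"]; im=im[110:240,300:460] if n=="scene" else im[90:220,200:360]
    cv2.imwrite(f"pics/{n}2.png",cv2.resize(im,None,fx=3,fy=3,interpolation=cv2.INTER_CUBIC))
cv2.imwrite("pics/b2.png",np.vstack([cv2.imread("pics/scene2.png")[100:],cv2.imread("pics/top2.png")])[:600])
E
```

```text
1.2 False [567.1  83.8  88.8] [ 0.3  0.1 -0.8]
1.0 False [575.6  87.3  86.1] [ 0.  -0.5 -0.8]
0.8 False [583.4  90.6  81.4] [ 0.6 -0.6  0.3]
0.6 False [590.3  93.4  75.1] [ 0.5 -0.  -0.7]
0.4 False [595.9  95.7  67.2] [ 0.7  0.9 -0. ]
0.2 False [600.   97.4  58.1] [ 0.2 -1.   0.9]
0.07 False [601.8  98.1  51.9] [ 0.6 -1.   1.3]
False
8.45 [602.5  98.3  45.9] [ 0.4 -0.2  1. ]
```

View pics/b2.png

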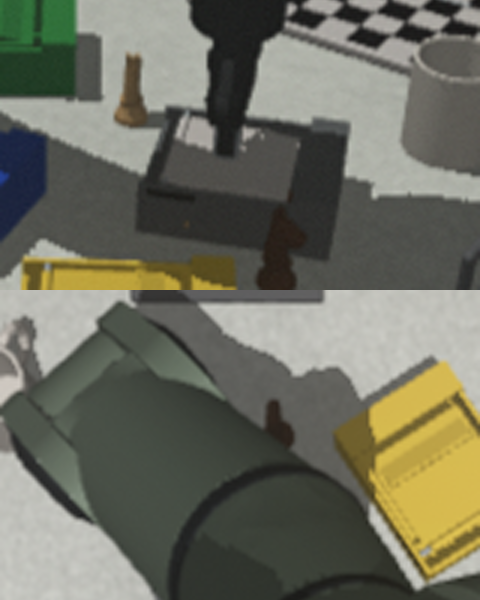

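The scene view shows the flap down, with the fingertip on it at (228,150) just before the ledge. The arm hides the top view. I'll measure the plane in the scene depth.

```bash
cat > meas.py <<'E'
from h import *
import sys
def flap(f):
    s=dict(np.load(f)) if isinstance(f,str) else f;W=cloud(s).reshape(-1,3);G=s["image"].reshape(-1,3).astype(int)
    q=W-C0;x=q@cx_;y=q@cy_;z=W[:,2]
    for lo in range(-70,82,8):
        m=(x>lo)&(x<lo+8)&(y>-42)&(y<-18)&(z>15)&(z<75)
        if m.sum()>3: print(lo+4,m.sum(),z[m].mean().round(1),G[m].mean().round(0),end=' | ')
    print()
if __name__=="__main__": flap(sys.argv[1])
E
python3 meas.py scene1.npz; python3 meas.py scene0.npz
```

```text
-66 5 50.5 70.0 | -58 18 49.3 77.0 | -50 19 48.0 78.0 | -42 18 47.5 78.0 | -34 17 47.1 77.0 | -26 19 46.2 78.0 | -18 19 46.7 75.0 | -10 19 44.8 77.0 | -2 21 44.1 78.0 | 6 13 47.7 77.0 | 14 20 48.1 78.0 | 22 18 45.1 77.0 | 30 18 42.2 77.0 | 38 13 41.6 74.0 | 46 8 57.0 44.0 | 54 20 57.8 43.0 | 62 19 57.2 43.0 | 70 18 57.2 43.0 | 78 14 54.0 45.0 | 
-66 5 49.8 136.0 | -58 9 58.6 117.0 | -26 5 24.2 39.0 | -2 4 22.6 42.0 | 46 8 58.1 80.0 | 54 19 57.0 81.0 | 62 19 57.5 81.0 | 70 17 56.9 82.0 | 78 13 53.5 73.0 |
```

Flap slope is −0.075 rad, free edge at about z 42 (well under the lip's 52), ledge at case x≈7, so runner ≈1 mm. Now I slide it home.

```bash
python3 - <<'E'
from h import *
from workcell import *
for x in (0,8,14,24):
    g=movel(case(x,46),max_speed=30,guard=14);s=read_state()
    q=s["eef_pos"]-C0;print(x,g,(q@cx_).round(1),q[2].round(1),(s["ft_force"]@cx_).round(1),s["ft_force"].round(1),s["time"])
    if g:break
from meas import flap
flap(camera("scene"))
E
```

```text
0 False 0.2 46.0 0.4 [ 0.8 -0.9  1.1] 9.2833
8 False 8.6 46.1 0.7 [ 0.8 -0.   0.8] 9.7
14 False 14.5 46.1 -0.1 [ 0.1 -0.4  1.2] 10.05
24 True 16.9 45.0 -4.1 [-3.8 -1.4  2.4] 10.3167
-42 15 50.2 75.0 | -34 15 47.8 77.0 | -26 20 47.0 77.0 | -18 21 47.1 77.0 | -10 15 46.1 77.0 | -2 18 46.1 77.0 | 6 19 45.8 77.0 | 14 20 47.3 72.0 | 22 17 44.6 77.0 | 30 15 50.2 77.0 | 38 16 47.2 77.0 | 46 15 51.3 59.0 | 54 19 57.1 43.0 | 62 20 57.1 43.0 | 70 18 57.3 43.0 | 78 14 53.4 45.0 |
```

It stopped at case x=16.9, where the end stop was expected at 17, and the ledge is now near x=28. Release and check.

```bash
python3 - <<'E'
from h import *
from workcell import *
movel(case(15.5,46.5),max_speed=30); movel(case(12,60),max_speed=40); movel(case(-10,250)); movep(case(-230,300,-250),Rt)
wait(.3)
from meas import flap
c=camera("scene");flap(c);t=camera("top");flap(t);print(read_state()["time"])
a=cv2.resize(c["image"][130:240,330:430],None,fx=4,fy=4,interpolation=cv2.INTER_CUBIC);b=cv2.resize(t["image"][110:220,220:320],None,fx=4,fy=4,interpolation=cv2.INTER_CUBIC)
cv2.imwrite("pics/end.png",np.hstack([a,b]))
E
```

```text
-42 12 49.3 154.0 | -34 17 49.3 151.0 | -26 16 46.3 153.0 | -18 21 46.0 153.0 | -10 22 46.9 156.0 | -2 20 46.0 151.0 | 6 21 48.6 160.0 | 14 20 50.3 165.0 | 22 16 50.9 165.0 | 30 17 57.6 155.0 | 38 19 55.5 149.0 | 46 17 55.3 116.0 | 54 14 57.5 82.0 | 62 22 57.3 83.0 | 70 21 56.8 83.0 | 78 16 53.8 75.0 | 
-50 14 21.5 124.0 | -42 25 38.6 151.0 | -34 25 47.8 185.0 | -26 24 47.7 200.0 | -18 22 47.9 199.0 | -10 27 47.9 199.0 | -2 25 48.2 199.0 | 6 24 48.7 199.0 | 14 24 48.7 198.0 | 22 26 49.9 198.0 | 30 29 54.1 177.0 | 38 24 54.1 175.0 | 46 25 52.9 148.0 | 54 22 55.2 104.0 | 62 26 54.8 104.0 | 70 23 56.2 104.0 | 78 18 56.2 104.0 | 
14.2167
```

View pics/end.png

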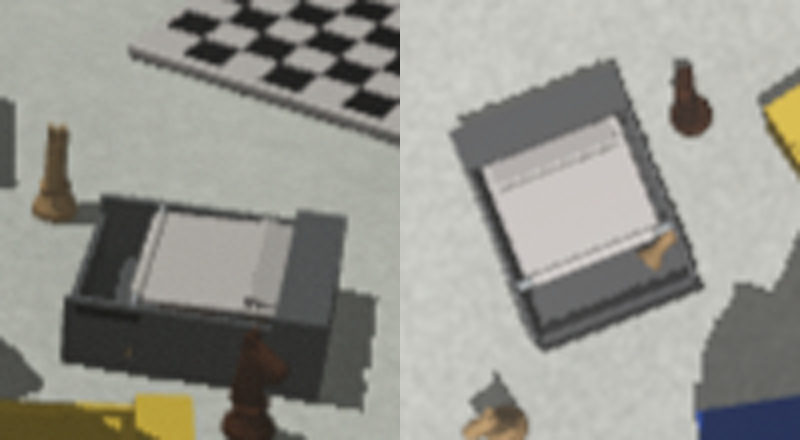

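The flap lies shut under the lip. The pin is at case x≈−38 and the ledge step at ≈28, so runner ≈22 mm. The slope is ≈0.04 rad, and the knights have not moved.

```bash
python3 -c "
from workcell import *
finish_job()"
```

```text
the job is handed in; nothing more can be done
```

The chess-piece case is shut, and the job was handed in at about 14 s of the 38 s allowed; no verdict was reported.

- **Fold:** I pushed the closed fingertips on the flap's outer face, between pin and ledge, and folded it to about −0.075 rad with the runner at about 1 mm.
- **Slide:** I then pushed against the ledge until the 14 N guard stopped the arm, at case x = 16.9 mm where the end stop was expected at 17. Wrist force read only a few newtons either side of that.
- **After release:** Depth images show the runner at about 22 mm and the flap resting at about 0.04 rad. That puts its edge about 14 mm under the lip.
- **Surroundings:** The arm stands clear, and both knights look unmoved. I did not re-measure the bell, mug or sugar bowl; the arm's path was planned to stay clear of them.
- **Disagreement:** On the released flap, the scene camera's depth was noisier than the top camera's, by up to about 3 mm. The 0.04 rad angle comes from the top view.

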